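# Put the grater insert back under the caddy's keeper arm

## Robot

A 6-joint arm with a two-finger parallel gripper is mounted at the origin on the work surface. World frame = base frame: x ahead of the robot, y to its left, z up, the work surface at z = 0. Lengths are in m, angles in rad, forces in N, time in s.
With the tool pointing down it reaches from about 0.425 to 0.95 m from the base axis. Payload 3.5 kg.
Tool frame: the origin (TCP) lies on the centre line of the jaws, within the pads' length; the fingertips stand 8 mm ahead of it and the grasp point (between the pads) lies 11 mm behind it; z points along the fingers, y is the line along which they close (so a half turn about z gives the same grasp; the last joint's range is limited). The gripper opens to 85 mm and grips with 20 to 120 N. Pads are 22 mm wide; open, the fingers measure 114 mm over their backs; the gripper's body (76 mm by 85 mm) begins 54 mm behind the grasp point. The pads swing forward as they close: fully open they stand 13 mm farther back than shut.
Start: joints at [1.029, 0.286, 1.577, -0, 1.279, -0.15], TCP at [0.258, 0.624, 0.239] pointing down, gripper open.
Joint ranges: [-2.77, 2.77], [-0.9, 2.22], [0.21, 2.48], [-1.53, 4.67], [0.24, 2.81], [-2.84, 2.84]. Speed limits (rad/s): [2.79, 2.79, 3.14, 3.14, 3.14, 3.14].

## Interface

Orientations are given as a unit quaternion [x, y, z, w].
In Python, from plant import ctrl gives the robot as it stands. The module is installed in compiled form; this text tells all that it offers.
- The arm moves only by the tool send_rows, never from a script. Its argument "steps" is a list of rows, each a list of 5 numbers: the shift along the tool's x, y, z in m, then the turn about the tool's z in degrees, then the opening, from -1 (shut) to 1 (fully open). A call has 1 to 12 rows; each row is the pose to reach, as a shift and turn from the pose commanded when the call began, along the tool's axes at that moment; what a row does not reach only later rows make up. A row lasts 1/10 s, in which the tool goes at most 50 mm and 8.59 degrees, less where a joint would pass 70% of its speed; a pose out of reach is approached as far as the arm can. A call with a gripper value outside its range is refused whole. The fingers move at their own pace and stop on an object; "squeeze" is the grip in N (left out, the last holds). Time passes only in rows, so rows that repeat a pose let the fingers close. It gives the time, the measured TCP pose, the force, the opening and the grip force at its end, in the units of the state.
- ctrl.get_state(): the state, without advancing time (a new reading comes with each control period).
- ctrl.read_camera(name): name is "side" or "top"; returns the picture (400x640x3 uint8, red, green, blue); there is no depth.
- ctrl.calibration(name): a dict with "intrinsics" (3x3 intrinsics, pixels), "extrinsics" (4x4, takes a point from world to camera coordinates). Camera axes: x right, y up, looking along -z (the intrinsics and any distortion apply to the point x, -y, -z); pixel columns grow to the right and rows downward; lengths in m; the calibration is good to about 2 mm. A picture is of the moment at which its call begins. calibration takes no time and is no camera call.
- ctrl.sign_off(): hands the job in; it is judged then, once.
The state is a dict: "time": time; "qpos": joint angles; "dq": joint speeds; "joint_efforts": joint torques, N m; "eef_pos": TCP position; "tcp_rot": TCP orientation; "contact_force": force on the tool from outside, world axes, zero at the start; "wrist_torque": the same for the moment, N m; "opening": opening from 0.0 (shut) to 1.0 (fully open); "finger_force": force on a finger pad.
Only numpy, scipy, OpenCV 4.12 (cv2) and the standard library are available. Lean on these libraries where they do the work, as an engineer would, in place of code of your own. Each camera call takes 0.05 s, during which the arm holds its last target. There are 200 camera calls.

## Task

Put the vegetable slicer's grater insert (the one whose steel plate has rows of round holes) away in its bamboo caddy: lay it flat and square on top of the pile, between the wire guides, with the weighted keeper arm resting on it to hold the pile down. The blades chip, so set the insert down rather than dropping it, and lower the arm on to it gently instead of letting it fall. Leave the slicing insert and everything else on the worktop where it is.

Things in the scene. Friction and masses are not known exactly. Their poses are not given: they have to be found in the camera images.
- grater_insert: THE INSERT TO PUT AWAY: a slicer's grating insert, flat on the worktop, blade side up. Off-white plastic frame 120 mm (its x) x 62 mm (y) x 12 mm (z) round a recessed steel plate with rows of small round raised holes. About 70 g. Origin: centre of its underside. Both ends are alike: it may go in either way round.
- slicing_insert: a second insert on the worktop, same frame and size, but its steel plate has one slanting blade and slot instead of rows of holes. It stays where it is. Origin: centre of its underside.
- caddy: the insert caddy, fixed: a bamboo base 200 x 96 x 12 mm with upright wire guides. Origin: at worktop level under the pile's centre; x runs along the pile (the long way of the inserts) from the front to the hinge end, y across, z up. Inserts lie flat, long side along x, centred on the origin, the lowest on the base at z = 12 mm.
- caddy_place (a point): where the grater insert's underside centre belongs: in the caddy's frame x = y = 0, z = 36 mm, on top of the two inserts; axes as the caddy's. The wire guides form a bay 125 x 67 mm round it (2.5 mm play each side).
- caddy_guides (a point): top of the wire guides, over the pile's centre (z = 69 mm in the caddy's frame). Each long side has two posts, 6 mm thick, at x = -45 and +45 mm, 84 mm open between them for fingers; each end has a wire hoop 36 mm wide. Above z = 56 mm the guides flare outwards by 5 mm.
- pile_lower: the lower insert in the caddy, same frame, with a comb of small teeth (origin: centre of its underside, at z = 12 mm)
- pile_upper: the upper insert in the caddy, same 120 x 62 x 12 mm frame, with a comb of small teeth (origin: centre of its underside, at z = 24 mm; its top at 36 mm)
- keeper_arm (a joint): angle of the weighted keeper arm, rad: 0 resting on two inserts, about 0.14 on three, grows as it is lifted. A U of 5 mm steel wire, hinged at the caddy's +x end, 0.26 kg, no spring, little friction: let go below about 1.74 rad it falls shut; beyond that it falls back to its stop at 2.05 rad and stays open, clear of the space over the pile.
- keeper_grip (a point): middle of the arm's grip bar at its upturned free end: round wooden bar, 12 mm thick, 64 mm long, along the caddy's y, with 55 mm free between the two wires that hold it. From the hinge it lies 135 mm towards -x and 43 mm up (arm at 0; then this point's axes are the caddy's; they turn with the arm). The bar can roll between the fingers.
- keeper_roller (a point): centre of the arm's heavy steel roller, 24 mm in diameter, 54 mm long, which lies on the pile's top: 85 mm from the hinge towards -x and 14 mm below it (arm at 0)
- keeper_hinge (a point): the keeper arm's hinge axis, at x = 80, z = 62 mm in the caddy's frame, along the caddy's y. As the arm lifts, the grip goes up and over towards the caddy's +x.
- tin_full: bystander: an unopened food tin, 75 mm across, 110 mm tall
- tin_empty: bystander: an opened, empty food tin of the same size, standing
- tin_lid_a: bystander: a cut-out tin lid, steel disc 71 mm across, 5 mm thick, lying flat
- tin_lid_b: bystander: a second tin lid like it
- can_opener: bystander: a hand can opener in off-white plastic, about 195 mm long, 25 mm thick, lying flat; origin near its cutting head
- peeler: bystander: a black Y-shaped vegetable peeler, about 155 mm long, lying flat
- wooden_spoon: bystander: a wooden spoon, 270 mm long, lying flat
- salt_shaker: bystander: a turned wooden salt shaker, 44 mm across, 89 mm tall

How it is judged:
At the end, for the whole second after the job is handed in: The grater insert lies on the two inserts in the caddy, inside the guides, and these are still in place (each within 6 mm of the pile centre each way, 4 mm of its height, 4 degrees of flat, 7 degrees of square, either way round); the keeper arm rests on it at 0.10 to 0.19 rad; all at rest (value of joint keeper_arm between 0.1 and 0.19 rad and velocity of joint keeper_arm between -0.1 and 0.1 rad/s and x of grater_insert in the frame of caddy between -0.006 and 0.006 m and y of grater_insert in the frame of caddy between -0.006 and 0.006 m and z of grater_insert in the frame of caddy between 0.032 and 0.04 m and angle between each of grater_insert, pile_upper, pile_lower's own z axis and vertical below 0.07 rad and angle between the x axis of each of grater_insert, pile_upper, pile_lower and the x axis of caddy, either way round below 0.12 rad and x of pile_upper in the frame of caddy between -0.006 and 0.006 m and y of pile_upper in the frame of caddy between -0.006 and 0.006 m and z of pile_upper in the frame of caddy between 0.02 and 0.028 m and x of pile_lower in the frame of caddy between -0.006 and 0.006 m and y of pile_lower in the frame of caddy between -0.006 and 0.006 m and z of pile_lower in the frame of caddy between 0.008 and 0.016 m and linear speed of grater_insert below 0.02 m/s); the robot touches nothing.
It fails at once if the keeper arm is let fall (it turns shut faster than 5 rad/s, as after a fall of about 20 mm at its grip) (velocity of joint keeper_arm below -5 rad/s).
It fails at once if the grater insert is dropped into the caddy (falls free of the fingers faster than 0.45 m/s, a drop of about 10 mm) (horizontal distance between grater_insert and caddy below 0.06 m and contact force between the fingers and grater_insert below 0.01 N and linear speed of grater_insert above 0.45 m/s).
It fails at once if the slicing insert is moved more than 20 mm (distance of slicing_insert from where it was at the start of the episode above 0.02 m).
It fails at once if a bystander is moved more than 30 mm (distance of any of tin_full, tin_empty, tin_lid_a, tin_lid_b, can_opener, peeler, wooden_spoon, salt_shaker from where it was at the start of the episode above 0.03 m).
It also fails if it takes over 72 s, if anything falls off the work surface, if the arm or the gripper's body presses on something with over 40 N, if the wrist force passes 120 N, or if a joint passes its speed limit or range.

## Working session

There is one attempt and no reset: what is moved stays moved. The work goes in short steps, Python scripts to look and compute and a tool call to move; the robot and the scene stay as the last step left them, time stands still between calls to the robot, and variables do not carry over. Pictures are saved under pics/ and viewed, at most 10 in all, crops included, and the job is handed in when it is done.

Besides the shell and the picture viewer there is one more tool, called after "Emit:" as name(argument=value, ...) on one line, values as JSON. send_rows: Moves the arm, as the interface text tells. Its arguments: {"type":"object","properties":{"steps":{"type":"array","items":{"type":"array","items":{"type":"number"}}},"squeeze":{"type":"number"}},"required":["steps"]}

```bash
mkdir -p pics
python3 - <<'E'
from plant import ctrl
import cv2,numpy as np
for n in("top","side"):
    im=ctrl.read_camera(n); cv2.imwrite(f"pics/{n}0.png",cv2.cvtColor(im,cv2.COLOR_RGB2BGR))
    c=ctrl.calibration(n); print(n,{k:np.round(v,4).tolist() if not isinstance(v,str) else v for k,v in c.items()})
print(ctrl.get_state())
E
```

```text
top {'intrinsics': [[418.5952, 0.0, 313.3428], [0.0, 418.5952, 199.4797], [0.0, 0.0, 1.0]], 'extrinsics': [[-0.0142, -0.9998, 0.0132, -0.024], [0.9838, -0.0116, 0.1787, -0.5715], [-0.1785, 0.0155, 0.9838, -1.1562], [0.0, 0.0, 0.0, 1.0]]}
side {'intrinsics': [[416.8874, 0.0, 316.6396], [0.0, 416.8874, 200.1013], [0.0, 0.0, 1.0]], 'extrinsics': [[0.9764, -0.2151, -0.0186, -0.5382], [0.1364, 0.5476, 0.8256, -0.1359], [-0.1674, -0.8086, 0.564, -1.2493], [0.0, 0.0, 0.0, 1.0]]}
{'time': 0.1, 'qpos': array([ 1.02900742e+00,  2.87118467e-01,  1.57804304e+00,  1.72256425e-05,
        1.27862508e+00, -1.50020050e-01]), 'dq': array([-0.00070921, -0.00440949, -0.00165728, -0.00028735,  0.00063748,
        0.00051877]), 'joint_efforts': array([ 8.58812145e-04, -4.07295334e+01, -2.93702924e+01, -1.42062945e-04,
        3.38848105e-03,  7.35541335e-06]), 'eef_pos': array([0.25740638, 0.6233577 , 0.23805116]), 'tcp_rot': array([ 1.94636450e-01,  9.80874839e-01, -1.02919589e-03, -3.79680393e-04]), 'contact_force': array([ 0.30216393, -0.51399887, -0.15772833]), 'wrist_torque': array([-0.0333879 , -0.01508497,  0.04870512]), 'finger_force': 0.0, 'opening': 1.0018717110380086}
```

View pics/top0.png

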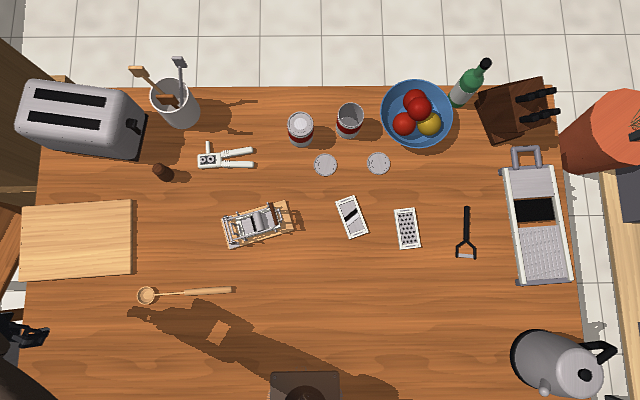

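View pics/side0.png

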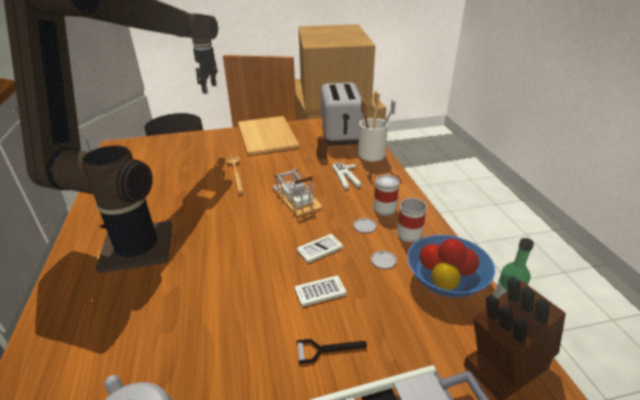

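The top view shows the grater at about (407,228), the slicer at (351,216) and the caddy at (257,224). I'll enlarge the grater and caddy next.

Run:
```python
import cv2,numpy as np
a=cv2.imread("pics/top0.png")
c=cv2.resize(a[190:262,210:310],None,fx=8,fy=8,interpolation=cv2.INTER_CUBIC)
cv2.imwrite("pics/c1.png",c)
g=cv2.resize(a[190:262,330:430],None,fx=8,fy=8,interpolation=cv2.INTER_CUBIC)
cv2.imwrite("pics/c2.png",g)
```

```text
(no output)
```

View pics/c1.png

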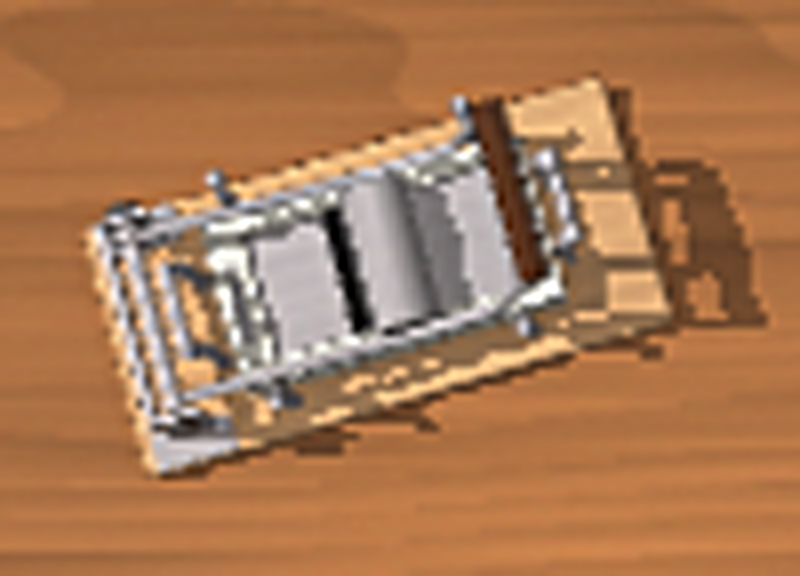

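View pics/c2.png

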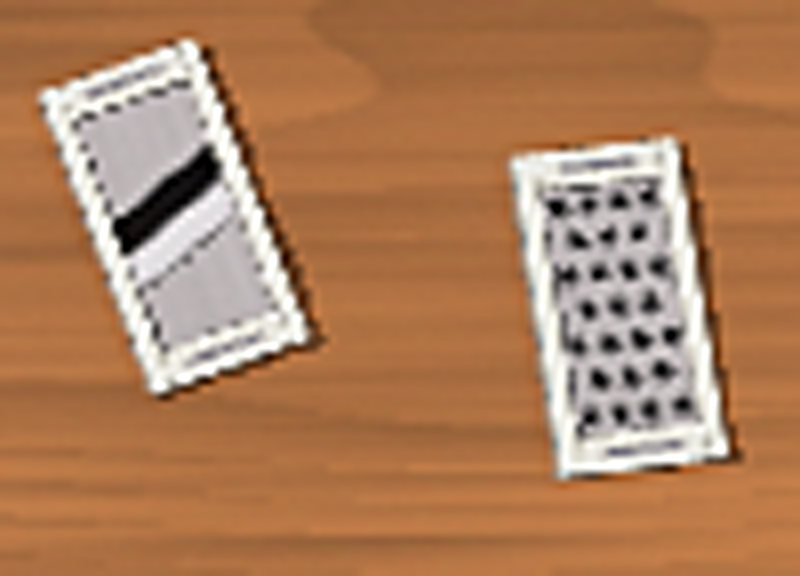

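```bash
cat > h.py <<'E'
from plant import ctrl
import numpy as np, cv2
from scipy.optimize import least_squares
def proj(n,P):
    c=ctrl.calibration(n);E=np.array(c["extrinsics"]);K=np.array(c["intrinsics"])
    q=np.atleast_2d(P)@E[:3,:3].T+E[:3,3]; q=q*[1,-1,-1]; p=q@K.T; return p[:,:2]/p[:,2:]
def fit(n,local,pix,x0):
    local=np.array(local,float);pix=np.array(pix,float)
    def W(v):
        c,s=np.cos(v[2]),np.sin(v[2]);return local@np.array([[c,s,0],[-s,c,0],[0,0,1]])+[v[0],v[1],0]
    f=lambda v:(proj(n,W(v))-pix).ravel()
    r=least_squares(f,x0,loss="soft_l1",x_scale=[.1,.1,.1]);return r.x,f(r.x).reshape(-1,2)
E
python3 - <<'E'
from h import *
up=lambda l,o:(np.array(l)+.5)/8-.5+np.array(o)
g=up([(512,157),(672,140),(735,458),(563,475)],(330,190))
x,y=.06,.031
v,r=fit("top",[(x,y,.012),(x,-y,.012),(-x,-y,.012),(-x,y,.012)],g,[.55,-.25,0]);print("grater",v,np.degrees(v[2]),r.round(1).tolist())
c=up([(598,80),(668,320),(155,472),(509,190),(460,103),(215,180),(285,398),(527,328)],(210,190))
L=[(-.1,-.048,.012),(-.1,.048,.012),(.1,.048,.012),(-.055,0,.105),(-.045,-.041,.069),(.045,-.041,.069),(.045,.041,.069),(-.045,.041,.069)]
for y0 in(1.2,1.8,2.2):
    v,r=fit("top",L,c,[.55,.15,y0]);print("caddy",v,np.degrees(v[2]),r.round(1).tolist())
a=cv2.imread("pics/side0.png")
cv2.imwrite("pics/s1.png",cv2.resize(a[160:310,260:360],None,fx=5,fy=4,interpolation=cv2.INTER_CUBIC))
E
```

```text
grater [ 0.48996827 -0.30788712  0.11575261] 6.632135975343133 [[-0.1, 0.1], [0.4, -0.4], [-0.5, -0.1], [0.2, 0.5]]
caddy [0.50834908 0.13253773 1.84897452] 105.93843646545496 [[1.6, -1.0], [1.9, -0.2], [0.1, 0.4], [0.0, 0.3], [-0.1, 0.3], [-0.3, -0.3], [-1.5, 0.3], [-0.6, -0.2]]
caddy [0.50834908 0.13253773 1.84897453] 105.93843716078281 [[1.6, -1.0], [1.9, -0.2], [0.1, 0.4], [0.0, 0.3], [-0.1, 0.3], [-0.3, -0.3], [-1.5, 0.3], [-0.6, -0.2]]
caddy [0.50834908 0.13253773 1.84897452] 105.93843656481774 [[1.6, -1.0], [1.9, -0.2], [0.1, 0.4], [0.0, 0.3], [-0.1, 0.3], [-0.3, -0.3], [-1.5, 0.3], [-0.6, -0.2]]
```

Run:
```python
import cv2
a=cv2.imread("pics/side0.png")
cv2.imwrite("pics/s2.png",cv2.resize(a[160:310,260:360],None,fx=4,fy=4,interpolation=cv2.INTER_CUBIC)[:600])
```

```text
(no output)
```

View pics/s2.png

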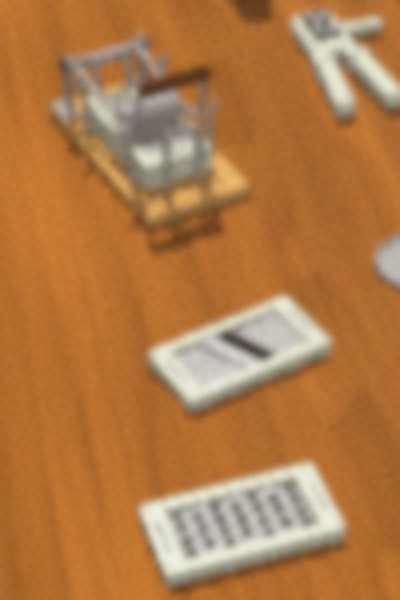

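The enlarged crops show the hinge end towards image-left (world +y). The grip bar is at c1 (509,190). I'll refine the caddy with both cameras, leaving the base's x offset free.

```bash
cat >> h.py <<'E'
def goto(p,yaw):  # shift in tool axes from measured pose; yaw (deg) of the tool y axis
    s=ctrl.get_state();from scipy.spatial.transform import Rotation as R
    M=R.from_quat(s["tcp_rot"]).as_matrix();y0=np.degrees(np.arctan2(M[1,1],M[0,1]))
    t=-(yaw-y0); t=(t+180)%360-180
    print("t",round(s["time"],2),"pos",s["eef_pos"].round(4),"yaw",y0.round(1),"F",s["contact_force"].round(1),"op",round(s["opening"],2),"| shift mm",(M.T@(np.array(p)-s["eef_pos"])*1000).round(1),"turn",round(t,1))
E
python3 - <<'E'
from h import *
up=lambda l,k,o:(np.array(l)+.5)/k-.5+np.array(o)
c=up([(598,80),(668,320),(155,472),(509,190),(460,103),(215,180),(285,398),(527,328)],8,(210,190))
L=np.array([(-.1,-.048,.012),(-.1,.048,.012),(.1,.048,.012),(-.055,0,.105),(-.045,-.041,.069),(.045,-.041,.069),(.045,.041,.069),(-.045,.041,.069)])
s=up([(142,90),(212,70),(148,222),(250,186)],4,(260,160))
S=np.array([(-.055,.032,.105),(-.055,-.032,.105),(-.1,.048,0.004),(-.1,-.048,.004)])
def f(v,parts=False):
    o=[]
    for n,l,p in(("top",L,c),("side",S,s)):
        l=l.copy();b=l[:,2]<.02;l[b,0]+=v[3]
        C,Sn=np.cos(v[2]),np.sin(v[2])
        w=l@np.array([[C,Sn,0],[-Sn,C,0],[0,0,1]])+[v[0],v[1],0]
        o.append(proj(n,w)-p)
    return np.vstack(o) if parts else np.vstack(o).ravel()
r=least_squares(f,[.508,.1325,1.85,0],loss="soft_l1",x_scale=.1);v=r.x
print(v,np.degrees(v[2]),f(v,True).round(1).tolist())
bar=v[:2]+np.array([np.cos(v[2]),np.sin(v[2])])*-.055;print("bar",bar)
goto([*bar,.16],np.degrees(v[2]))
# independent check of the grater from the side view
g=up([(140,505),(310,462),(345,525),(168,580)],4,(260,160))
x,y=.06,.031
print(fit("side",[(-x,y,.012),(x,y,.012),(x,-y,.008),(-x,-y,.008)],g,[.49,-.308,.1]))
E
```

```text
[0.50928895 0.13114825 1.8622414  0.00617853] 106.69857240764254 [[-0.2, -1.0], [0.5, -0.4], [-1.2, 1.1], [0.5, -0.3], [0.1, -0.2], [0.1, -0.4], [-0.7, 0.1], [0.0, -0.8], [-1.2, 0.4], [-1.0, 0.0], [-0.2, 0.6], [0.0, 0.9]]
bar [0.52509247 0.07846762]
t 0.1 pos [0.2574 0.6234 0.2381] yaw 67.6 F [ 0.3 -0.5 -0.2] op 1.0 | shift mm [-455.5 -401.2   78.8] turn -39.1
(array([ 0.49248234, -0.30816812,  0.12773758]), array([[-0.35917586,  0.21449007],
       [-0.03457768, -0.71279442],
       [ 0.28557389,  0.72794152],
       [ 0.08874196, -0.29061025]]))
```

Emit:
send_rows(steps=[[-0.455,-0.401,0.0,-39,0.1],[-0.455,-0.401,0.0,-39,0.1],[-0.455,-0.401,0.0,-39,0.1],[-0.455,-0.401,0.0,-39,0.1],[-0.455,-0.401,0.0,-39,0.1],[-0.455,-0.401,0.0,-39,0.1],[-0.455,-0.401,0.0,-39,0.1],[-0.455,-0.401,0.0,-39,0.1],[-0.455,-0.401,0.0,-39,0.1],[-0.455,-0.401,0.0,-39,0.1],[-0.455,-0.401,0.0,-39,0.1],[-0.455,-0.401,0.0,-39,0.1]], squeeze=40)

```text
time: 1.3
eef_pos: [0.5202, 0.0879, 0.239]
tcp_rot: [-0.144, 0.99, 0.0, -0.0]
contact_force: [0.7, 0.4, 1.1]
opening: 0.55
finger_force: 0.0
```

```bash
python3 -c "
from h import *
goto([.525,.0785,.14],106.4)"
```

```text
t 1.3 pos [0.5202 0.0879 0.239 ] yaw 106.5 F [0.7 0.4 1.1] op 0.55 | shift mm [ -1.9 -10.4  99. ] turn 0.1
```

Emit:
send_rows(steps=[[0,-0.01,0.05,0,0.1],[0,-0.01,0.085,0,0.1],[0,-0.01,0.085,0,0.1],[0,-0.01,0.085,0,0.1]])

```text
time: 1.7
eef_pos: [0.5225, 0.0804, 0.1541]
tcp_rot: [-0.144, 0.99, 0.0, -0.001]
contact_force: [0.3, 0.2, 0.8]
opening: 0.554
finger_force: 0.0
```

Run:
```python
from h import *
goto([.525,.0785,.094],106.4)
a=cv2.cvtColor(ctrl.read_camera("top"),cv2.COLOR_RGB2BGR)[170:260,200:320]
b=cv2.cvtColor(ctrl.read_camera("side"),cv2.COLOR_RGB2BGR)[120:240,240:340]
a=cv2.resize(a,(800,600),interpolation=3)[:, :];
b=cv2.resize(b,(333,400),interpolation=3);a=cv2.resize(a,(467,350))
o=np.zeros((400,800,3),np.uint8);o[:350,:467]=a;o[:,467:]=b;cv2.imwrite("pics/k1.png",o)
```

```text
t 1.7 pos [0.5225 0.0804 0.1541] yaw 106.6 F [0.3 0.2 0.8] op 0.55 | shift mm [-2.  -2.6 60.1] turn 0.2
```

View pics/k1.png

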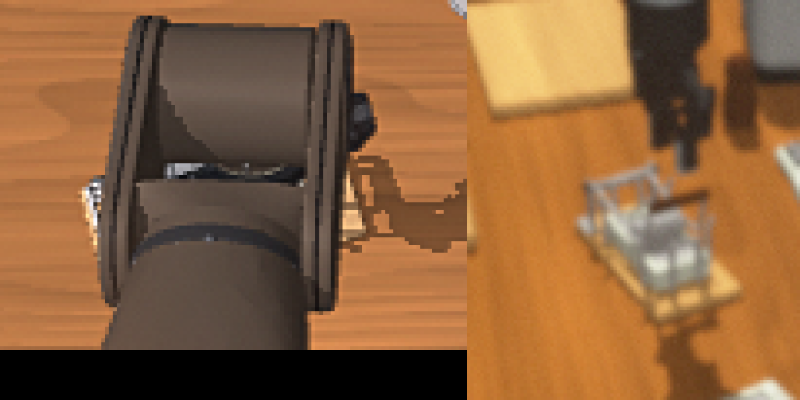

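The side view shows the open fingers, near (685,150), standing just above the brown bar, near (680,198). I'll descend and close.

Emit:
send_rows(steps=[[-0.002,-0.002,0.03,0,0.1],[-0.002,-0.002,0.06,0,0.1],[-0.002,-0.002,0.06,0,0.1],[-0.002,-0.002,0.06,0,-1],[-0.002,-0.002,0.06,0,-1],[-0.002,-0.002,0.06,0,-1],[-0.002,-0.002,0.06,0,-1],[-0.002,-0.002,0.06,0,-1],[-0.002,-0.002,0.06,0,-1]])

```text
time: 2.7
eef_pos: [0.527, 0.0799, 0.0971]
tcp_rot: [-0.144, 0.99, 0.001, 0.002]
contact_force: [-1.1, 4.0, 7.4]
opening: 0.123
finger_force: 39.2
```

Run:
```python
from h import *
goto([.525,.0785,.094],106.4)
# arc of the bar relative to its position at arm angle 0, along caddy x and z
r=np.hypot(.135,.043);a0=np.arctan2(.043,.135)
for th in [0,.15,.3,.5,.7,.9,1.1,1.3,1.5,1.7,1.85,1.95]:
    print(th,(.135-r*np.cos(a0+th)).round(4),(r*np.sin(a0+th)-.043).round(4))
```

```text
t 2.7 pos [0.527  0.0799 0.0971] yaw 106.5 F [-1.1  4.   7.4] op 0.12 | shift mm [ 2.3 -0.8  3.1] turn 0.1
0 0.0 0.0
0.15 0.0079 0.0197
0.3 0.0187 0.038
0.5 0.0371 0.0595
0.7 0.0594 0.0769
0.9 0.0848 0.0895
1.1 0.1121 0.0968
1.3 0.1403 0.0986
1.5 0.1683 0.0947
1.7 0.195 0.0853
1.85 0.2135 0.0749
1.95 0.2249 0.0665
```

Emit:
send_rows(steps=[[0,0.008,-0.02,0,-1],[0,0.019,-0.038,0,-1],[0,0.037,-0.0595,0,-1],[0,0.0595,-0.077,0,-1],[0,0.085,-0.0895,0,-1],[0,0.112,-0.097,0,-1],[0,0.14,-0.0985,0,-1],[0,0.168,-0.0945,0,-1],[0,0.195,-0.0855,0,-1],[0,0.2135,-0.075,0,-1],[0,0.222,-0.069,0,-1],[0,0.222,-0.069,0,-1]])

```text
time: 3.9
eef_pos: [0.4645, 0.2944, 0.1661]
tcp_rot: [-0.144, 0.989, 0.002, 0.005]
contact_force: [2.8, 5.1, 6.1]
opening: 0.12
finger_force: 43.3
```

Run:
```python
from h import *
goto([.4617,.291,.16],106.4)
b=cv2.cvtColor(ctrl.read_camera("side"),cv2.COLOR_RGB2BGR)[100:240,220:360]
cv2.imwrite("pics/k2.png",cv2.resize(b,(560,560),interpolation=3))
```

```text
t 3.9 pos [0.4645 0.2944 0.1661] yaw 106.6 F [2.8 5.1 6.1] op 0.12 | shift mm [ 3.7 -2.4  6.1] turn 0.2
```

View pics/k2.png

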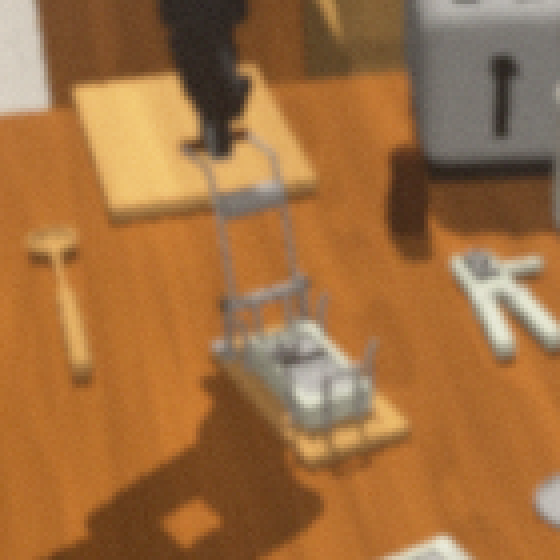

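The arm stands open at about 1.93 rad, past its tipping point. I'll release it and rise.

Emit:
send_rows(steps=[[0,0,0,0,0.1],[0,0,0,0,0.1],[0,0,0,0,0.1],[0,0,0,0,0.1],[0,0,-0.03,0,0.1],[0,0,-0.08,0,0.1],[0,0,-0.1,0,0.1],[0,0,-0.1,0,0.1]])

```text
time: 4.75
eef_pos: [0.464, 0.2923, 0.2679]
tcp_rot: [-0.144, 0.99, 0.001, 0.004]
contact_force: [0.6, -0.3, -0.4]
opening: 0.547
finger_force: 0.0
```

```bash
python3 -c "
from h import *
goto([.491,-.308,.265],96.9)"
```

```text
t 4.75 pos [0.464  0.2923 0.2679] yaw 106.5 F [ 0.6 -0.3 -0.4] op 0.55 | shift mm [ 145.  -583.1    1.4] turn 9.6
```

Emit:
send_rows(steps=[[0.145,-0.583,0,9.6,0.7],[0.145,-0.583,0,9.6,0.7],[0.145,-0.583,0,9.6,0.7],[0.145,-0.583,0,9.6,0.7],[0.145,-0.583,0,9.6,0.7],[0.145,-0.583,0,9.6,0.7],[0.145,-0.583,0,9.6,0.7],[0.145,-0.583,0,9.6,0.7],[0.145,-0.583,0,9.6,0.7],[0.145,-0.583,0,9.6,0.7],[0.145,-0.583,0,9.6,0.7],[0.145,-0.583,0,9.6,0.7]])

```text
time: 5.95
eef_pos: [0.4879, -0.3092, 0.2608]
tcp_rot: [-0.06, 0.998, 0.001, -0.001]
contact_force: [0.7, -0.5, 0.3]
opening: 0.848
finger_force: 0.0
```

Emit:
send_rows(steps=[[0,0,0.05,0,0.7],[0,0,0.1,0,0.7],[0,0,0.15,0,0.7],[0,0,0.18,0,0.7],[0,0,0.18,0,0.7],[0,0,0.18,0,0.7],[0,0,0.18,0,0.7]])

```text
time: 6.65
eef_pos: [0.4903, -0.3087, 0.0855]
tcp_rot: [-0.061, 0.998, -0.001, 0.001]
contact_force: [0.7, -0.7, 0.4]
opening: 0.853
finger_force: 0.0
```

```bash
python3 -c "
from h import *
goto([.491,-.308,.02],96.9)
b=cv2.cvtColor(ctrl.read_camera('side'),cv2.COLOR_RGB2BGR)[200:340,250:390]
cv2.imwrite('pics/g1.png',cv2.resize(b,(560,560),interpolation=3))"
```

```text
t 6.65 pos [ 0.4903 -0.3087  0.0855] yaw 97.0 F [ 0.7 -0.7  0.4] op 0.85 | shift mm [-0.6  0.8 65.5] turn 0.1
```

View pics/g1.png

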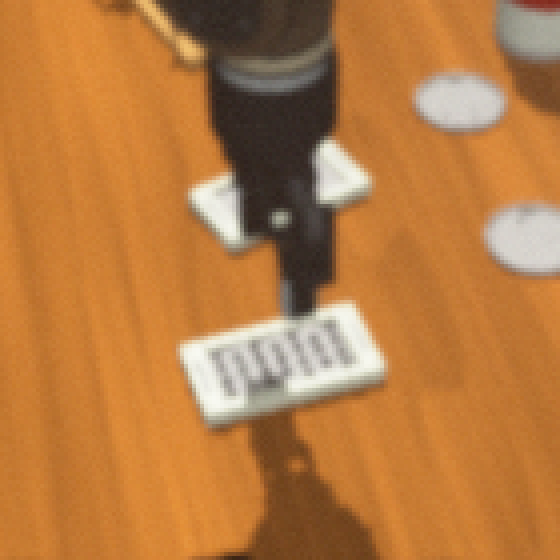

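The gripper stands square over the grater's middle, with the near finger at (295,300). I'll descend, then feel for the worktop.

Emit:
send_rows(steps=[[0,0,0.04,0,0.7],[0,0,0.065,0,0.7],[0,0,0.07,0,0.7],[0,0,0.072,0,0.7],[0,0,0.074,0,0.7],[0,0,0.074,0,0.7],[0,0,0.074,0,0.7]])

```text
time: 7.4
eef_pos: [0.49, -0.3084, 0.0108]
tcp_rot: [-0.061, 0.998, -0.001, 0.001]
contact_force: [0.2, 0.0, 0.8]
opening: 0.849
finger_force: 0.0
```

Emit:
send_rows(steps=[[0,0,0.002,0,0.7],[0,0,0.004,0,0.7],[0,0,0.004,0,0.7],[0,0,0.004,0,0.7]])

```text
time: 7.8
eef_pos: [0.4891, -0.3076, 0.0052]
tcp_rot: [-0.061, 0.998, 0.0, -0.0]
contact_force: [0.1, -0.3, -0.5]
opening: 0.853
finger_force: 0.0
```

Emit:
send_rows(steps=[[0,0,0.002,0,0.7],[0,0,0.003,0,0.7],[0,0,0.003,0,0.7],[0,0,0.003,0,0.7]])

```text
time: 8.2
eef_pos: [0.4892, -0.3076, 0.0022]
tcp_rot: [-0.061, 0.998, 0.0, -0.0]
contact_force: [-0.1, -0.7, 0.0]
opening: 0.852
finger_force: 0.0
```

Emit:
send_rows(steps=[[0,0,0,0,0.3],[0,0,0,0,0.3],[0,0,0,0,0.3],[0,0,0,0,0.3],[0,0,0,0,0.3],[0,0,0,0,0.3]], squeeze=40)

```text
time: 8.8
eef_pos: [0.4896, -0.308, 0.0029]
tcp_rot: [-0.061, 0.998, -0.0, 0.0]
contact_force: [-0.9, 0.0, 4.3]
opening: 0.717
finger_force: 46.7
```

Emit:
send_rows(steps=[[0,0,-0.03,0,0.3],[0,0,-0.08,0,0.3],[0,0,-0.13,0,0.3],[0,0,-0.18,0,0.3],[0,0,-0.2,0,0.3],[0,0,-0.2,0,0.3]])

```text
time: 9.4
eef_pos: [0.4906, -0.3089, 0.2064]
tcp_rot: [-0.061, 0.998, -0.003, 0.003]
contact_force: [0.6, -0.5, -1.6]
opening: 0.71
finger_force: 43.9
```

```bash
python3 -c "
from h import *
goto([.5093,.1317,.2],16.5)"
```

```text
t 9.4 pos [ 0.4906 -0.3089  0.2064] yaw 97.0 F [ 0.6 -0.5 -1.6] op 0.71 | shift mm [-71.9 435.2   4.2] turn 80.5
```

Emit:
send_rows(steps=[[-0.006,0.036,0,6.7,0.3],[-0.012,0.073,0,13.4,0.3],[-0.018,0.109,0,20.1,0.3],[-0.024,0.145,0,26.8,0.3],[-0.03,0.181,0,33.5,0.3],[-0.036,0.218,0,40.2,0.3],[-0.042,0.254,0,47,0.3],[-0.048,0.29,0,53.7,0.3],[-0.054,0.326,0,60.4,0.3],[-0.06,0.363,0,67,0.3],[-0.066,0.399,0,73.8,0.3],[-0.072,0.435,0,80.5,0.3]])

```text
time: 10.6
eef_pos: [0.5061, 0.1342, 0.1988]
tcp_rot: [0.601, 0.8, -0.002, -0.002]
contact_force: [-0.5, -0.8, -1.2]
opening: 0.713
finger_force: 43.8
```

Emit:
send_rows(steps=[[0,0,0,0,0.3],[0,0,0.03,0,0.3],[0,0,0.05,0,0.3],[0,0,0.06,0,0.3],[0,0,0.06,0,0.3],[0,0,0.06,0,0.3]])

```text
time: 11.2
eef_pos: [0.508, 0.1324, 0.1421]
tcp_rot: [0.599, 0.801, -0.0, -0.0]
contact_force: [0.9, 0.5, -0.2]
opening: 0.711
finger_force: 43.8
```

```bash
python3 -c "
from h import *
goto([.5093,.1317,.09],16.5)
b=cv2.cvtColor(ctrl.read_camera('side'),cv2.COLOR_RGB2BGR)[130:230,250:350]
a=cv2.cvtColor(ctrl.read_camera('top'),cv2.COLOR_RGB2BGR)[180:280,200:310]
cv2.imwrite('pics/p1.png',np.hstack([cv2.resize(b,(400,400),interpolation=3),cv2.resize(a,(400,364),interpolation=3)[:364] if 0 else cv2.resize(a,(400,400),interpolation=3)]))"
```

```text
t 11.2 pos [0.508  0.1324 0.1421] yaw 16.4 F [ 0.9  0.5 -0.2] op 0.71 | shift mm [-1.   1.1 52.1] turn -0.1
```

View pics/p1.png

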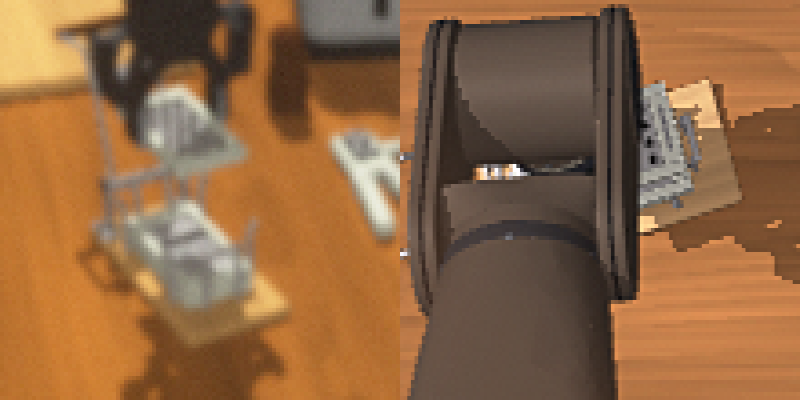

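The side view shows the insert level above the bay, with its front-right corner at (247,155). The top view shows its front edge from about (657,83) to (692,197). I'll compare these with predictions.

Run:
```python
from h import *
def W(o,yaw,l):
    c,s=np.cos(yaw),np.sin(yaw);return np.array(l)@np.array([[c,s,0],[-s,c,0],[0,0,1]])+[o[0],o[1],0]
top=lambda p:((p-[200,180])*[400/110,4]+[400,0]).round(0).tolist()
sd=lambda p:((p-[250,130])*4).round(0).tolist()
y=np.radians(106.4)
I=[(-.06,-.031,.151),(-.06,.031,.151),(-.06,-.031,.139),(.06,-.031,.151)]
print("insert(front -y,+y, bottom -y, rear -y) top",top(proj("top",W([.508,.1324],y,I))));print("side",sd(proj("side",W([.508,.1324],y,I))))
P=[(-.045,-.0415,.069),(-.045,.0415,.069),(-.06,-.031,.036),(-.06,.031,.036),(-.06,.031,.012)]
print("posts, pile corners top",top(proj("top",W([.5093,.1317],y,P))));print("side",sd(proj("side",W([.5093,.1317],y,P))))
```

```text
insert(front -y,+y, bottom -y, rear -y) top [[656.0, 78.0], [680.0, 167.0], [657.0, 81.0], [496.0, 131.0]]
side [[245.0, 142.0], [175.0, 162.0], [245.0, 155.0], [178.0, 81.0]]
posts, pile corners top [[644.0, 89.0], [674.0, 200.0], [669.0, 104.0], [691.0, 185.0], [693.0, 189.0]]
side [[252.0, 217.0], [162.0, 245.0], [250.0, 262.0], [183.0, 284.0], [185.0, 308.0]]
```

Emit:
send_rows(steps=[[0,0.001,0.03,0,0.3],[0,0.001,0.05,0,0.3],[0,0.001,0.06,0,0.3],[0,0.001,0.07,0,0.3],[0,0.001,0.075,0,0.3],[0,0.001,0.075,0,0.3],[0,0.001,0.075,0,0.3]])

```text
time: 12.0
eef_pos: [0.5096, 0.1332, 0.0681]
tcp_rot: [0.599, 0.801, 0.0, 0.001]
contact_force: [-0.5, 0.5, -0.4]
opening: 0.716
finger_force: 43.8
```

```bash
python3 -c "
from h import *
goto([.5093,.1317,.039],16.4)"
```

```text
t 12.0 pos [0.5096 0.1332 0.0681] yaw 16.5 F [-0.5  0.5 -0.4] op 0.72 | shift mm [-1.4 -0.8 29.1] turn 0.1
```

Emit:
send_rows(steps=[[-0.0007,-0.0004,0.005,0,0.3],[-0.0007,-0.0004,0.01,0,0.3],[-0.0007,-0.0004,0.015,0,0.3],[-0.0007,-0.0004,0.019,0,0.3],[-0.0007,-0.0004,0.019,0,0.3],[-0.0007,-0.0004,0.019,0,0.3]])

```text
time: 12.6
eef_pos: [0.5084, 0.1329, 0.0479]
tcp_rot: [0.599, 0.801, 0.0, -0.001]
contact_force: [0.4, 4.9, -1.6]
opening: 0.711
finger_force: 43.7
```

A 4.9 N force towards +y says the front hoop is touching. I'll shift 1.5 mm along tool +x and go on.

Emit:
send_rows(steps=[[0.0015,0,0.0,0,0.3],[0.0015,0,0.0,0,0.3],[0.0015,0,0.003,0,0.3],[0.0015,0,0.005,0,0.3],[0.0015,0,0.005,0,0.3]])

```text
time: 13.1
eef_pos: [0.508, 0.1335, 0.0429]
tcp_rot: [0.599, 0.801, -0.0, -0.0]
contact_force: [-0.6, -0.4, -0.9]
opening: 0.715
finger_force: 43.9
```

Emit:
send_rows(steps=[[0.0005,0,0.002,0,0.3],[0.0005,0,0.0035,0,0.3],[0.0005,0,0.0045,0,0.3],[0.0005,0,0.0045,0,0.3]])

```text
time: 13.5
eef_pos: [0.5083, 0.1343, 0.0389]
tcp_rot: [0.599, 0.801, -0.0, 0.0]
contact_force: [-0.4, 0.4, -0.2]
opening: 0.713
finger_force: 44.2
```

Emit:
send_rows(steps=[[0,0,0.001,0,0.3],[0,0,0.0015,0,0.3],[0,0,0.0015,0,0.3],[0,0,0.0015,0,0.3]])

```text
time: 13.9
eef_pos: [0.5084, 0.1343, 0.0388]
tcp_rot: [0.599, 0.801, -0.0, -0.0]
contact_force: [-4.5, -1.3, 8.7]
opening: 0.713
finger_force: 49.1
```

Firm contact, 8.7 N at the expected height. I'll release and rise.

Emit:
send_rows(steps=[[0,0,0,0,0.5],[0,0,0,0,0.6],[0,0,0,0,0.75],[0,0,0,0,0.75],[0,0,-0.01,0,0.75],[0,0,-0.04,0,0.75],[0,0,-0.09,0,0.75],[0,0,-0.14,0,0.75],[0,0,-0.19,0,0.4],[0,0,-0.2,0,0.1],[0,0,-0.2,0,0.1]])

```text
time: 15.0
eef_pos: [0.5097, 0.1344, 0.2412]
tcp_rot: [0.599, 0.801, 0.002, 0.003]
contact_force: [0.2, -0.6, 0.4]
opening: 0.551
finger_force: 0.0
```

```bash
python3 -c "
from h import *
# bar at stop 2.05: 0.2356 along caddy x and 0.0572 up from the grasp at 0 (.527,.0799,.0971)
d=np.array([np.cos(np.radians(106.5)),np.sin(np.radians(106.5))])
r=np.hypot(.135,.043);a=np.arctan2(.043,.135)+2.05
dx=.135-r*np.cos(a);dz=r*np.sin(a)-.043;print(dx,dz)
p=np.array([.526,.0795])+d*dx;print(p,.0955+dz)
goto([*p,.24],106.5);goto([*p,.24],-73.5)"
```

```text
0.2354013951870914 0.05696779403630706
[0.45914239 0.3052075 ] 0.15246779403630706
t 15.0 pos [0.5097 0.1344 0.2412] yaw 16.5 F [ 0.2 -0.6  0.4] op 0.55 | shift mm [178.1  -0.2   0.9] turn -90.0
t 15.0 pos [0.5097 0.1344 0.2412] yaw 16.5 F [ 0.2 -0.6  0.4] op 0.55 | shift mm [178.1  -0.2   0.9] turn 90.0
```

Emit:
send_rows(steps=[[0.03,0,0,-8,0.1],[0.06,0,0,-16,0.1],[0.09,0,0,-24,0.1],[0.12,0,0,-32,0.1],[0.14,0,0,-40,0.1],[0.16,0,0,-48,0.1],[0.178,0,0,-56,0.1],[0.178,0,0,-64,0.1],[0.178,0,0,-72,0.1],[0.178,0,0,-80,0.1],[0.178,0,0,-88,0.1],[0.178,0,0,-90,0.1]])

```text
time: 16.2
eef_pos: [0.4564, 0.3044, 0.2342]
tcp_rot: [-0.145, 0.989, -0.001, -0.003]
contact_force: [-0.3, 0.2, 0.7]
opening: 0.55
finger_force: 0.0
```

```bash
python3 -c "
from h import *
goto([.4591,.3052,.1525],106.5)
b=cv2.cvtColor(ctrl.read_camera('side'),cv2.COLOR_RGB2BGR)[130:230,250:350]
a=cv2.cvtColor(ctrl.read_camera('top'),cv2.COLOR_RGB2BGR)[190:260,210:310]
o=np.zeros((560,800,3),np.uint8);o[:400,:400]=0
o=np.hstack([cv2.resize(b,(320,560),interpolation=3) if 0 else cv2.copyMakeBorder(cv2.resize(b,(320,320),interpolation=3),0,16,0,0,0),cv2.resize(a,(480,336),interpolation=3)])
cv2.imwrite('pics/q1.png',o)"
```

```text
t 16.2 pos [0.4564 0.3044 0.2342] yaw 106.6 F [-0.3  0.2  0.7] op 0.55 | shift mm [-3.2  0.  81.7] turn 0.1
```

View pics/q1.png

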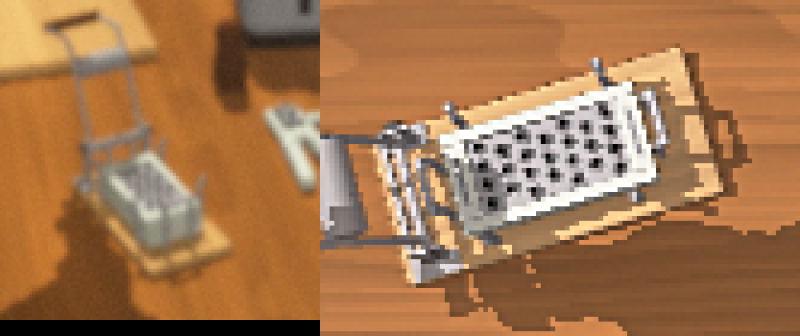

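The insert lies square between the guides. In the side view the open arm's bar is centred near (75,18), which I'll check against the predicted spot.

```bash
python3 -c "
from h import *
print(((proj('side',[[.4591,.3052,.162]])-[250,130])*3.2).round(0))"
```

```text
[[70. 19.]]
```

Emit:
send_rows(steps=[[-0.003,0,0.03,0,0.1],[-0.003,0,0.06,0,0.1],[-0.003,0,0.081,0,0.1],[-0.003,0,0.081,0,0.1],[-0.003,0,0.081,0,0.1]])

```text
time: 16.8
eef_pos: [0.4601, 0.3056, 0.1554]
tcp_rot: [-0.143, 0.99, -0.0, -0.001]
contact_force: [0.6, -1.1, 0.1]
opening: 0.549
finger_force: 0.0
```

Emit:
send_rows(steps=[[0,0,0.001,0,-1],[0,0,0.001,0,-1],[0,0,0.001,0,-1],[0,0,0.001,0,-1],[0,0,0.001,0,-1],[0,0,0.001,0,-1],[0,0,0.001,0,-1]], squeeze=40)

```text
time: 17.5
eef_pos: [0.4614, 0.3062, 0.1568]
tcp_rot: [-0.143, 0.99, 0.0, 0.001]
contact_force: [-1.6, -1.0, 5.3]
opening: 0.122
finger_force: 39.3
```

Run:
```python
from h import *
goto([.46,.306,.15],106.5)
r=np.hypot(.135,.043);a0=np.arctan2(.043,.135);p=lambda t:np.array([-r*np.cos(a0+t),r*np.sin(a0+t)])
for th in [1.9,1.7,1.5,1.3,1.1,.9,.75,.6,.5,.4,.3,.24,.18,.14]: print(th,(p(th)-p(2.05)).round(4))
```

```text
t 17.5 pos [0.4614 0.3062 0.1568] yaw 106.5 F [-1.6 -1.   5.3] op 0.12 | shift mm [1.4 0.2 6.8] turn -0.0
1.9 [-0.0161  0.0139]
1.7 [-0.0404  0.0284]
1.5 [-0.0671  0.0377]
1.3 [-0.0951  0.0416]
1.1 [-0.1233  0.0398]
0.9 [-0.1506  0.0325]
0.75 [-0.1699  0.0235]
0.6 [-0.1875  0.0117]
0.5 [-0.1983  0.0025]
0.4 [-0.208  -0.0078]
0.3 [-0.2167 -0.019 ]
0.24 [-0.2213 -0.0261]
0.18 [-0.2255 -0.0335]
0.14 [-0.2281 -0.0386]
```

Gripped. I'll lower the arm along its arc, stopping at about 0.4 rad first.

Emit:
send_rows(steps=[[0,-0.016,-0.014,0,-1],[0,-0.0405,-0.0285,0,-1],[0,-0.067,-0.0375,0,-1],[0,-0.095,-0.0415,0,-1],[0,-0.123,-0.04,0,-1],[0,-0.1505,-0.0325,0,-1],[0,-0.17,-0.0235,0,-1],[0,-0.1875,-0.0115,0,-1],[0,-0.1985,-0.0025,0,-1],[0,-0.208,0.008,0,-1],[0,-0.208,0.008,0,-1],[0,-0.208,0.008,0,-1]])

```text
time: 18.7
eef_pos: [0.5203, 0.1053, 0.1472]
tcp_rot: [-0.143, 0.99, -0.001, 0.0]
contact_force: [2.3, -4.3, 3.0]
opening: 0.123
finger_force: 42.3
```

Emit:
send_rows(steps=[[0,-0.0045,0.0055,0,-1],[0,-0.0085,0.011,0,-1],[0,-0.0135,0.0185,0,-1],[0,-0.0175,0.0255,0,-1],[0,-0.019,0.0285,0,-1],[0,-0.019,0.0285,0,-1],[0,-0.019,0.0285,0,-1]])

```text
time: 19.4
eef_pos: [0.5253, 0.088, 0.1182]
tcp_rot: [-0.143, 0.99, -0.0, 0.0]
contact_force: [3.5, -4.2, 1.9]
opening: 0.119
finger_force: 43.3
```

Emit:
send_rows(steps=[[0,-0.0006,0.001,0,-1],[0,-0.0012,0.002,0,-1],[0,-0.0016,0.003,0,-1],[0,-0.0016,0.003,0,-1],[0,-0.0016,0.003,0,-1]])

```text
time: 19.9
eef_pos: [0.5255, 0.0873, 0.1167]
tcp_rot: [-0.143, 0.99, 0.001, 0.0]
contact_force: [0.7, -1.3, 5.5]
opening: 0.121
finger_force: 43.8
```

The roller has met the insert: the last 3 mm gave only 1.5 mm. I'll release and rise.

Emit:
send_rows(steps=[[0,0,0,0,-0.4],[0,0,0,0,0.1],[0,0,0,0,0.1],[0,0,0,0,0.1],[0,0,-0.02,0,0.1],[0,0,-0.06,0,0.1],[0,0,-0.11,0,0.1],[0,0,-0.15,0,0.1],[0,0.12,-0.15,0,0.1],[0,0.2,-0.15,0,0.1],[0,0.25,-0.15,0,0.1],[0,0.25,-0.15,0,0.1]])

```text
time: 21.1
eef_pos: [0.4677, 0.28, 0.2657]
tcp_rot: [-0.143, 0.99, 0.0, -0.0]
contact_force: [1.2, -0.1, 0.1]
opening: 0.554
finger_force: 0.0
```

Run:
```python
from h import *
a=cv2.cvtColor(ctrl.read_camera("top"),cv2.COLOR_RGB2BGR)
g=a[190:262,210:310].astype(int)
# dark-brown bar pixels
m=(a[...,2]<130)&(a[...,2]>a[...,0]+30)&(a[...,2]>a[...,1]+25);m2=np.zeros_like(m);m2[195:235,262:285]=m[195:235,262:285]
v,u=np.nonzero(m2);print("bar px",len(u),u.mean(),v.mean())
d=np.array([np.cos(np.radians(106.4)),np.sin(np.radians(106.4))]);r=np.hypot(.135,.043);a0=np.arctan2(.043,.135)
for t in(0,.1,.14,.19):
    x=.08-r*np.cos(a0+t);z=.062+r*np.sin(a0+t);print(t,proj("top",[[*(np.array([.509,.132])+d*x),z]]).round(1))
b=cv2.imread("pics/top0.png");D=np.abs(a.astype(int)-b).max(2)
for n,(y0,y1,x0,x1) in dict(slicer=(190,245,330,372),lids=(148,180,310,395),opener=(135,172,195,258),peeler=(200,265,450,482),tins=(100,148,285,365)).items():
    print(n,(D[y0:y1,x0:x1]>60).sum())
print(ctrl.get_state()["eef_pos"],ctrl.get_state()["contact_force"])
```

```text
bar px 82 271.0853658536585 214.0
0 [[273.4 213.2]]
0.1 [[271.2 213. ]]
0.14 [[270.2 213. ]]
0.19 [[268.9 213. ]]
slicer 19
lids 0
opener 0
peeler 0
tins 0
[0.46491513 0.2862153  0.26570668] [-2.20705534  2.03696123  0.24045294]
```

Emit:
send_rows(steps=[[0,0,0,0,0.1],[0,0,0,0,0.1],[0,0,0,0,0.1],[0,0,0,0,0.1],[0,0,0,0,0.1]])

```text
time: 21.65
eef_pos: [0.4693, 0.2773, 0.2658]
tcp_rot: [-0.142, 0.99, -0.0, -0.0]
contact_force: [0.2, -0.3, -0.1]
opening: 0.549
finger_force: 0.0
```

```bash
python3 -c "
from plant import ctrl
print(ctrl.sign_off())"
```

```text
the job is handed in; nothing more can be done
None
```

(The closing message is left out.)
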